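Cock the box kicker on the packing bench

ROBOT

A 6-joint arm with a two-finger parallel gripper is mounted at the origin on a cart in front of the work surface, level with it; the furniture and walls round the work are solid. World frame = base frame: x ahead of the robot, y to its left, z up, the work surface at z = 0. Lengths are in m, angles in rad, forces in N, time in s.
With the tool pointing down it reaches from about 0.375 to 0.75 m from the base axis. Payload 9 kg.
Tool frame: the origin (TCP) lies at the very end of the fingers, on their centre line; the grasp point (between the pads) lies 19 mm behind it (manip.grip_depth is the distance from the TCP to the grasp point, in m); z points along the fingers, y is the line along which they close (so a half turn about z gives the same grasp; the last joint's range is limited). The gripper opens to 85 mm and grips with 20 to 120 N. Pads are 22 mm wide; open, the fingers measure 114 mm over their backs; the gripper's body (76 mm by 85 mm) begins 54 mm behind the grasp point. The pads swing forward as they close: fully open they stand 13 mm farther back than shut.
Start: joints at [0.917, 0.104, 0.097, 1.564, 0, 1.353], TCP at [0.253, 0.544, 0.231] pointing down, gripper open.
Joint ranges: [-2.99, 2.99], [-0.84, 1.86], [-1.1, 1.16], [-1.84, 2.11], [-1.51, 1.56], [-3.14, 3.14]. Speed limits (rad/s): [2.22, 2.22, 2.57, 3.14, 3.14, 3.14].

INTERFACE

Orientations are given as a rotation vector (axis times angle).
In Python, from rig import readout, imaging, job, manip gives the robot as it stands.
- The arm moves only by the shell command python3 -m crank 'ROWS' [FORCE]. ROWS is JSON, a list of rows, each a list of 7 numbers: the shift along the tool's x, y, z in mm, then the turn, a rotation vector about the tool's x, y, z in rad, then the opening, from 0 (shut) to 1 (fully open). A call has 1 to 20 rows; each row shifts and turns the commanded pose from where the row before left it, along the tool's axes as they then stand; what a row does not reach is not made up. A row lasts 1/12 s, in which the tool goes at most 41.7 mm and 7.16 degrees, less where a joint would pass 70% of its speed; a pose out of reach is approached as far as the arm can. A call is refused whole if a number of a shift passes 41.7 or a number of a turn 0.125, either way. A call with a gripper value outside its range is refused whole. The fingers move at their own pace and stop on an object; FORCE is the grip in N (left out, the last holds). Time passes only in rows, so rows that do not move let the fingers close. It gives the time, the measured TCP pose, the force, the opening and the grip force at its end, in the units of the state.
- readout.read_state(): the state, without advancing time (a new reading comes with each control period).
- imaging.snapshot(name): name is "side" or "top" or "wrist"; returns a dict with "frame" (480x640x3 uint8, red, green, blue), "K" (3x3 intrinsics, pixels), "rvec" (rotation vector, rad) and "tvec" (3), from world to camera coordinates, as OpenCV has them. Camera axes: x right, y down, z forward; pixel columns grow to the right and rows downward; lengths in m; the calibration is good to about 2 mm. A picture is of the moment at which its call begins. There is no depth.
- job.hand_in(): hands the job in; it is judged then, once.
The state is a dict: "clock": time; "joints": joint angles; "qd": joint speeds; "joint_efforts": joint torques, N m; "position": TCP position; "orientation": TCP orientation; "wrist_force": force on the tool from outside, world axes, zero at the start; "ft_torque": the same for the moment, N m; "opening": finger opening in m; "grip_force": force on a finger pad.
Only numpy, scipy, OpenCV 4.12 (cv2) and the standard library are available. Lean on these libraries where they do the work, as an engineer would, in place of code of your own. Each camera call takes 0.05 s, during which the arm holds its last target. There are 200 camera calls.

TASK

Get the box kicker ready for the next gift box: draw its sprung arm back towards the catch block until the light trip catch snaps in front of the end of the arm, then slowly ease the arm forward onto the catch so that it stays hooked by itself, and take your hand away. Do not let the arm fly or slam forward at any time, do not force it against the rubber buffer, and leave the waiting gift box, the ribbon spool, the scissors and the pen where they are.

Things in the scene. Friction and masses are not known exactly. Their poses are not given: they have to be found in the camera images.
- kicker: The box kicker, fixed to the bench: a plain steel plate 250 x 270 x 10 mm with a sprung arm and a catch block on it. Origin under the plate at bench height (plate from x -135 to +115, y -135 to +135 mm), z up; its -x side is nearest the robot. The arm reaches from its hinge, at (-30, +95) mm, to the kicker's right (-y). Nothing on the kicker is higher than 70 mm above the bench.
- kicker_hinge (a point): Point on the upright hinge axis of the kicker's arm, 45 mm above the bench (the middle of the arm's height). A round hub of 24 mm radius stands round it, 68 mm high.
- kicker_arm (a joint): Angle of the sprung arm, rad: 0 = relaxed, the arm then points from the hinge midway between the kicker's +x and -y; grows as it is drawn back towards the robot (clockwise from above); at 0.785 it points along the kicker's -y. Its spring pulls it forward (to 0) with 0.35 N m at 0, rising by 0.7 N m per rad. It hooks somewhere from 0.64 to 0.93 rad, depending on the catch block.
- front_face (a point): Point on the front face of the arm (turned away from the robot; push here to draw the arm back), 100 mm from the hinge axis, 45 mm above the bench; moves with the arm. Its x points forward out of the face, its -y along the arm away from the hinge, z up. The arm is an aluminium bar 12 mm thick, 30 to 60 mm above the bench. A rubber pad 10 mm thick sits on this face 130 to 152 mm from the hinge.
- end_pin (a point): Axis of the upright steel pin, 12 mm in diameter, at the end of the arm, 165 mm from the hinge axis, 45 mm above the bench; moves with the arm. This pin hooks on the trip catch.
- catch_slot (a point): Middle of the slot of the grey catch block, 45 mm above the bench, fixed on the kicker at (-30, -70) mm. The block is clamped up to 22 mm either way from here along the kicker's x; where is not measured. The hooked pin's axis is as far from this point. A rubber buffer on the block stops the pin about 6 mm (0.04 rad of arm angle) behind its hooked place.
- trip_catch (a joint): Angle of the light trip catch, a dark steel pawl 34 to 67 mm above the bench on the catch block, rad: 0 = shut (weak spring), up to 0.32 pushed open. Drawn back, the arm's pin rides up its ramp (opens it about 0.2), passes its nose, and it snaps shut in front of the pin. Then 3 to 6 N on it, or on its feeler tail that points to the kicker's +x, fires the arm.
- waiting_box: Bystander: a closed kraft gift box with a window lid, 232 x 144 x 62 mm, lying loose to the right of the kicker; origin at the centre of its underside, long side along its x.
- spool: Bystander: a spool of ribbon, 72 mm across, 32 mm high, lying loose to the left of the kicker; origin on its underside.
- shears: Bystander: scissors with plastic handles, 199 mm long, 9 mm high, loose at the front right of the bench; origin at its middle.
- pen: Bystander: a marker pen, 135 mm long, 16 mm thick, loose at the front left of the bench (not the one at the back right); origin at its middle, along its y.

How it is judged:
At the end, for the whole second after the job is handed in: The arm stands by itself, at rest (under 0.05 rad/s) and drawn back between 0.6 and 1.0 rad, hooked on the closed trip catch (within 0.06 rad of shut) (value of joint kicker_arm between 0.6 and 1 rad and velocity of joint kicker_arm between -0.05 and 0.05 rad/s and value of joint trip_catch below 0.06 rad); the robot touches nothing.
It fails at once if the sprung arm flies or slams forward (faster than 0.8 rad/s) (velocity of joint kicker_arm below -0.8 rad/s).
It fails at once if the hand forces something with more than 35 N (contact force between the fingers and anything else above 35 N).
It fails at once if the waiting gift box is shifted by more than 30 mm (distance of waiting_box from where it was at the start of the episode above 0.03 m).
It fails at once if the ribbon spool, the scissors or the pen is shifted by more than 30 mm (distance of any of spool, shears, pen from where it was at the start of the episode above 0.03 m).
It also fails if it takes over 56 s, if anything falls off the work surface, if the arm or the gripper's body presses on something with over 40 N, if the wrist force passes 120 N, or if a joint passes its speed limit or range.

## Working session

There is one attempt and no reset: what is moved stays moved. The work goes in short steps, Python scripts to look and compute and a shell command to move; the robot and the scene stay as the last step left them, time stands still between calls to the robot, and variables do not carry over. Pictures are saved under pics/ and viewed, at most 10 in all, crops included, and the job is handed in when it is done.

```bash
mkdir -p pics
python3 - <<'E'
from rig import readout, imaging, manip
import cv2,numpy as np
print(readout.read_state())
for n in ["top","side"]:
    s=imaging.snapshot(n); cv2.imwrite(f"pics/{n}0.png",s["frame"][:,:,::-1]); print(n,s["K"],s["rvec"],s["tvec"])
    np.savez(f"{n}0.npz",**s)
E
```

```text
{'clock': 0.0, 'joints': array([ 9.17304693e-01,  1.04711414e-01,  9.64766363e-02,  1.56389235e+00,
       -2.67115079e-06,  1.35311895e+00]), 'qd': array([ 0.00116466,  0.00046058, -0.00024345,  0.00201813, -0.00064885,
        0.00062671]), 'joint_efforts': array([-2.26501354e-03, -5.56933558e+01,  5.03646147e+01,  1.72099506e-02,
       -4.37166727e-04, -3.20620143e-05]), 'position': array([0.25306514, 0.54365912, 0.23051928]), 'orientation': array([-6.79049606e-01, -3.06675396e+00,  1.89665557e-03]), 'wrist_force': array([ 0.18638073, -0.52368424,  0.23432524]), 'ft_torque': array([-0.03267017,  0.02826807,  0.0001792 ]), 'grip_force': 0.0, 'opening': 0.08523800710100672}
top [[590.84642641   0.         312.60876151]
 [  0.         590.84642641 235.76563144]
 [  0.           0.           1.        ]] [ 2.16300318 -2.20186161  0.0813143 ] [0.01484078 0.52185651 1.47807836]
side [[513.76547585   0.         326.52715312]
 [  0.         513.76547585 241.89174149]
 [  0.           0.           1.        ]] [ 2.11280562 -0.66766965  0.34675221] [-0.40003567  0.22956926  1.21657867]
```

View pics/top0.png

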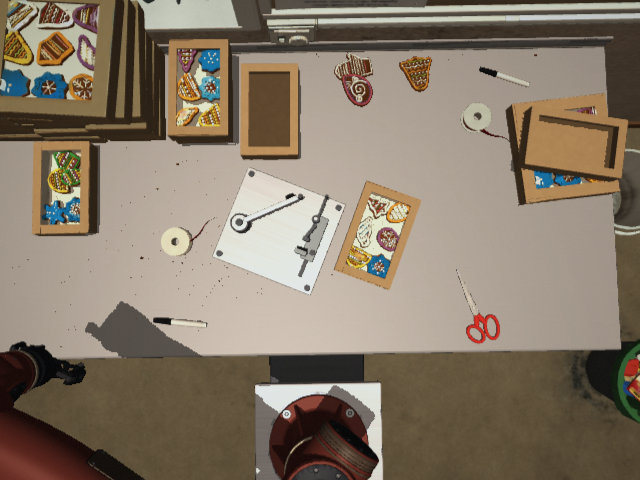

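View pics/side0.png

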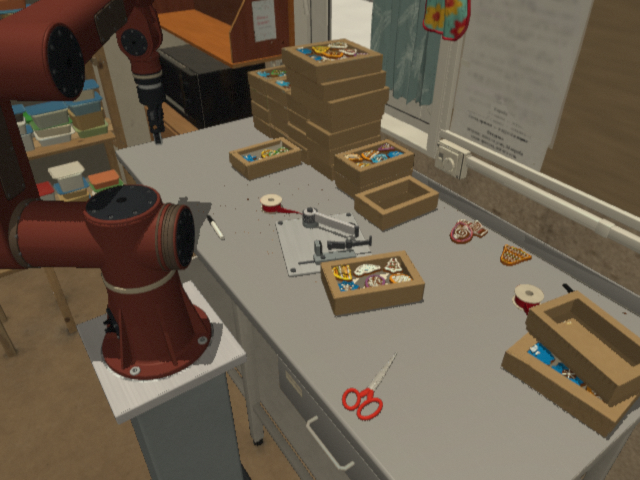

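Run:
```python
import cv2
a=cv2.imread("pics/top0.png")[160:300,205:391]
cv2.imwrite("pics/c1.png",cv2.resize(a,None,fx=4.3,fy=4.2857,interpolation=cv2.INTER_CUBIC))
```

```text
(no output)
```

View pics/c1.png

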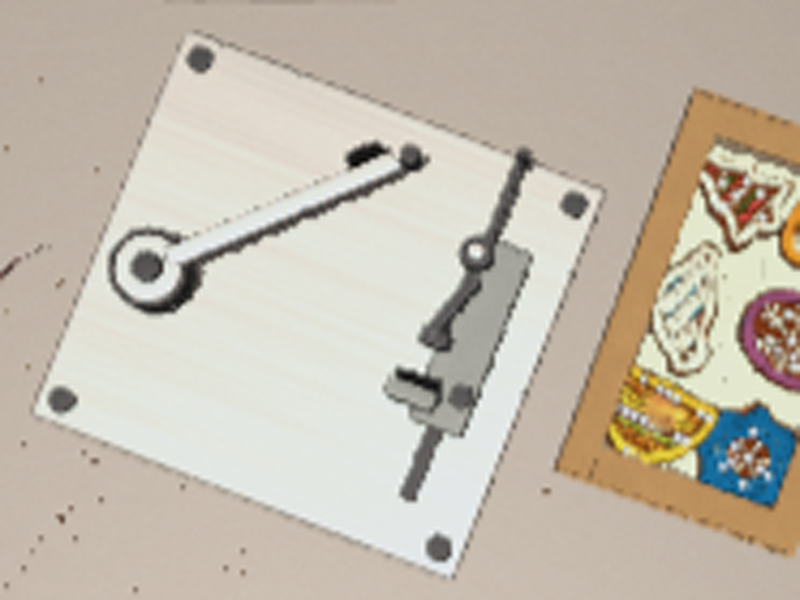

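```bash
cat > h.py <<'E'
import numpy as np,cv2
def unproj(s,uv,z):
    R=cv2.Rodrigues(s["rvec"])[0]; c=-R.T@s["tvec"].ravel()
    d=R.T@np.linalg.inv(s["K"])@np.array([uv[0],uv[1],1.]); return c+d*(z-c[2])/d[2]
def crop(p): return (p[0]/4.3+205-.4, p[1]/4.2857+160-.4)
E
python3 - <<'E'
from h import *
s=dict(np.load("top0.npz"))
P=np.array([unproj(s,crop(p),.01)[:2] for p in [(188,33),(606,190),(453,577),(35,411)]])
Q=np.array([(115,135),(115,-135),(-135,-135),(-135,135)])/1000.
A,B=Q-Q.mean(0),P-P.mean(0)
yaw=np.arctan2((A[:,0]*B[:,1]-A[:,1]*B[:,0]).sum(),(A*B).sum())
R=np.array([[np.cos(yaw),-np.sin(yaw)],[np.sin(yaw),np.cos(yaw)]]); t=P.mean(0)-R@Q.mean(0)
print("yaw",yaw,"t",t,"res",(P-(Q@R.T+t))*1000)
np.savez("pose.npz",R=R,t=t,yaw=yaw)
for n,p,z in [("hinge",(147,266),.068),("pin",(411,157),.062),("nose",(435,340),.067),("pivot",(476,253),.067),("tail end",(524,157),.06),("buffer front",(417,375),.06),("buffer left",(390,390),.06),("boxcorner near",(693,88),.062),("boxcorner",(556,468),.062)]:
    w=unproj(s,crop(p),z)[:2]; print(n,w.round(4),((w-t)@R*1000).round(1))
h=R@[-.03,.095]+t
print("hinge",h)
for q in [0,.2,.4,.6,.785,.93]:
    a=yaw-np.pi/4-q; u=np.array([np.cos(a),np.sin(a)]); n=np.array([-u[1],u[0]])
    print(q,"dir",np.degrees(a).round(1),"face100",(h+.1*u+.006*n).round(4),"pin",(h+.165*u).round(4))
E
```

```text
yaw -0.39008331848029276 t [0.54845997 0.08700473] res [[-3.69732435 -0.2425233 ]
 [-0.45993938  1.36457073]
 [ 2.15587055  1.43781616]
 [ 2.00139318 -2.55986358]]
hinge [0.5564 0.1863] [-30.5  94.9]
pin [0.6175 0.0346] [ 83.8 -22.2]
nose [0.511  0.0225] [-10.1 -73.9]
pivot [ 0.5606 -0.0018] [ 45.  -77.5]
tail end [ 0.6166 -0.0305] [107.8 -82.8]
buffer front [0.4915 0.0332] [-32.2 -71.4]
buffer left [0.4831 0.0488] [-45.9 -60.2]
boxcorner near [ 0.6549 -0.1287] [ 180.4 -159.1]
boxcorner [ 0.4367 -0.0452] [ -53.1 -164.8]
hinge [0.55683887 0.18627604]
0 dir -67.4 face100 [0.6009 0.0963] pin [0.6204 0.034 ]
0.2 dir -78.8 face100 [0.5821 0.0893] pin [0.5889 0.0244]
0.4 dir -90.3 face100 [0.5624 0.0862] pin [0.5561 0.0213]
0.6 dir -101.7 face100 [0.5424 0.0871] pin [0.5233 0.0247]
0.785 dir -112.3 face100 [0.5244 0.0915] pin [0.4942 0.0336]
0.93 dir -120.6 face100 [0.511  0.0972] pin [0.4728 0.0443]
```

```bash
cat >> h.py <<'E'
from scipy.spatial.transform import Rotation as Rot
p=np.load("pose.npz"); h=p["R"]@[-.03,.095]+p["t"]; yaw0=float(p["yaw"])
def goal(q,gap,z,r=.1,half=.011):
    "TCP with tool -x along the arm's forward normal, finger side gap m off the face"
    a=yaw0-np.pi/4-q; u=np.array([np.cos(a),np.sin(a)]); n=np.array([-u[1],u[0]])
    x=-np.r_[n,0]; zz=np.array([0,0,-1.]); 
    return np.r_[h+r*u+(.006+half+gap)*n,z], Rot.from_matrix(np.c_[x,np.cross(zz,x),zz])
def delta(P,Rg,s=None):
    from rig import readout
    s=s or readout.read_state(); R=Rot.from_rotvec(s["orientation"])
    return (R.inv().apply(P-s["position"])*1000).round(1),(R.inv()*Rg).as_rotvec().round(4)
def pose(s):
    R=Rot.from_rotvec(s["orientation"]).as_matrix(); n=-R[:2,0]
    u=np.array([n[1],-n[0]]); d=s["position"][:2]-h
    return "q_tool %.3f r %.1f normal-offset(face) %.1f z %.1f"%(yaw0-np.pi/4-np.arctan2(u[1],u[0]),d@u*1e3,(d@n)*1e3-6,s["position"][2]*1e3)
E
python3 -c "
from h import *
P,R=goal(0,.03,.231);print(P,delta(P,R))"
```

```text
[0.63872389 0.11208815 0.231     ] (array([-5.318e+02, -2.285e+02, -3.000e-01]), array([-1.000e-03, -7.000e-04, -8.311e-01]))
```

```bash
python3 -m crank '[[-29.5,-12.7,0,0,0,0,0],[-29.5,-12.7,0,0,0,0,0],[-29.5,-12.7,0,0,0,0,0],[-29.5,-12.7,0,0,0,0,0],[-29.5,-12.7,0,0,0,0,0],[-29.5,-12.7,0,0,0,0,0],[-29.5,-12.7,0,0,0,0,0],[-29.5,-12.7,0,0,0,0,0],[-29.5,-12.7,0,0,0,0,0],[-29.5,-12.7,0,0,0,0,0],[-29.5,-12.7,0,0,0,0,0],[-29.5,-12.7,0,0,0,0,0],[-29.5,-12.7,0,0,0,0,0],[-29.5,-12.7,0,0,0,0,0],[-29.5,-12.7,0,0,0,0,0],[-29.5,-12.7,0,0,0,0,0],[-29.5,-12.7,0,0,0,0,0],[-29.5,-12.7,0,0,0,0,0]]' 20
python3 -m crank '[[0,0,0,0,0,-0.104,0],[0,0,0,0,0,-0.104,0],[0,0,0,0,0,-0.104,0],[0,0,0,0,0,-0.104,0],[0,0,0,0,0,-0.104,0],[0,0,0,0,0,-0.104,0],[0,0,0,0,0,-0.104,0],[0,0,0,0,0,-0.104,0],[0,0,0,0,0,0,0]]'
python3 -c "
from h import *
P,R=goal(0,.03,.036);print(P,delta(P,R))"
```

```text
clock: 1.6
position: [0.6389, 0.1112, 0.2308]
orientation: [-0.679, -3.067, 0.0]
wrist_force: [-0.2, 1.4, -0.2]
opening: -0.0001
grip_force: 0.0
clock: 2.35
position: [0.6379, 0.1125, 0.2308]
orientation: [0.625, -3.078, -0.0]
wrist_force: [-0.9, 0.4, 1.0]
opening: 0.0001
grip_force: 0.0
[0.63872389 0.11208815 0.036     ] (array([ -0.7,  -0.8, 194.8]), array([ 0.0004, -0.0007,  0.0055]))
```

```bash
python3 -m crank '[[0,0,20,0,0,0,0],[0,0,20,0,0,0,0],[0,0,20,0,0,0,0],[0,0,20,0,0,0,0],[0,0,20,0,0,0,0],[0,0,20,0,0,0,0],[0,0,20,0,0,0,0],[0,0,20,0,0,0,0],[0,0,15,0,0,0,0],[0,0,10,0,0,0,0],[0,0,10,0,0,0,0],[0,0,0,0,0,0,0]]'
python3 - <<'E'
from h import *
from rig import imaging
P,R=goal(0,.0,.036);print(P,delta(P,R))
a=imaging.snapshot("top")["frame"][160:300,205:391,::-1]; b=imaging.snapshot("side")["frame"][190:290,260:400,::-1]
o=np.hstack([cv2.resize(a,(460,346),interpolation=3),cv2.resize(b,(340,346),interpolation=3)])
cv2.imwrite("pics/d1.png",o)
E
```

```text
clock: 3.35
position: [0.637, 0.1126, 0.0342]
orientation: [0.615, -3.078, -0.001]
wrist_force: [-0.4, -1.0, 0.1]
opening: 0.0001
grip_force: 0.0
[0.61103763 0.10053518 0.036     ] (array([28.6, -1.1, -1.8]), array([ 0.0012, -0.0025, -0.0006]))
```

View pics/d1.png

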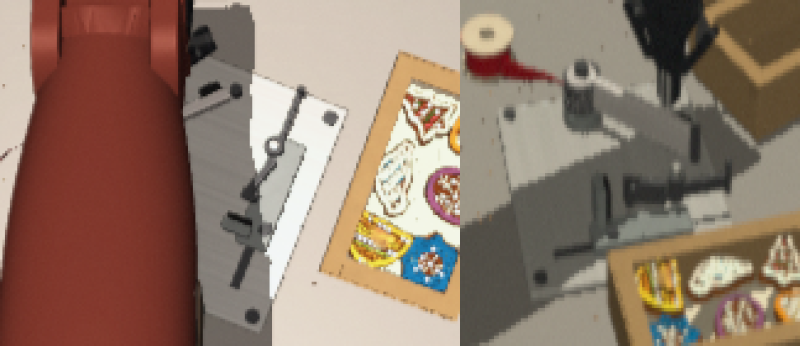

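Top crop: the robot link hides the hinge, but the pin (235,90) and pawl (250,190) are visible. Side crop: the fingers are in front of the arm, clear of everything. Now approaching the face.

```bash
python3 -m crank '[[8,0,0,0,0,0,0],[8,0,0,0,0,0,0],[5,0,0,0,0,0,0],[2,0,0,0,0,0,0],[0,0,0,0,0,0,0],[0,0,0,0,0,0,0]]'; python3 -m crank '[[2,0,0,0,0,0,0],[2,0,0,0,0,0,0],[2,0,0,0,0,0,0],[0,0,0,0,0,0,0]]';python3 -m crank '[[2,0,0,0,0,0,0],[2,0,0,0,0,0,0],[0,0,0,0,0,0,0]]'
python3 -c "
from h import *
from rig import readout
print(pose(readout.read_state()))"
```

```text
clock: 3.95
position: [0.6175, 0.1037, 0.0369]
orientation: [-0.618, 3.079, -0.0]
wrist_force: [-0.4, -0.6, 0.4]
opening: -0.0001
grip_force: 0.0
clock: 4.28
position: [0.6111, 0.1013, 0.0362]
orientation: [0.618, -3.08, -0.0]
wrist_force: [-0.7, 0.2, 0.1]
opening: 0.0003
grip_force: 0.0
clock: 4.53
position: [0.6079, 0.0998, 0.0364]
orientation: [-0.618, 3.079, 0.0]
wrist_force: [3.9, 1.1, -2.0]
opening: -0.0001
grip_force: 2.2
q_tool -0.001 r 99.5 normal-offset(face) 7.8 z 36.4
```

```bash
python3 -m crank '[[3,-0.38,0,0,0,0.03,0],[3,-0.38,0,0,0,0.03,0],[3,-0.38,0,0,0,0.03,0],[3,-0.38,0,0,0,0.03,0],[3,-0.38,0,0,0,0.03,0],[3,-0.38,0,0,0,0.03,0],[3,-0.38,0,0,0,0.03,0],[3,-0.38,0,0,0,0.03,0]]'
python3 -c "
from h import *
from rig import readout
print(pose(readout.read_state()))"
python3 -m crank '[[3,-0.38,0,0,0,0.03,0],[3,-0.38,0,0,0,0.03,0],[3,-0.38,0,0,0,0.03,0],[3,-0.38,0,0,0,0.03,0],[3,-0.38,0,0,0,0.03,0],[3,-0.38,0,0,0,0.03,0],[3,-0.38,0,0,0,0.03,0],[3,-0.38,0,0,0,0.03,0],[0,0,0,0,0,0,0]]'
python3 - <<'E'
from h import *
from rig import readout,imaging
print(pose(readout.read_state()))
s=imaging.snapshot("top"); np.savez("top2.npz",**s)
cv2.imwrite("pics/e1.png",cv2.resize(s["frame"][160:300,205:391,::-1],None,fx=4.3,fy=4.2857,interpolation=3))
E
```

```text
clock: 5.2
position: [0.5863, 0.0901, 0.0365]
orientation: [-0.243, 3.13, 0.0]
wrist_force: [5.1, 0.9, -2.7]
opening: 0.0002
grip_force: 2.8
q_tool 0.241 r 99.6 normal-offset(face) 8.3 z 36.5
clock: 5.95
position: [0.5626, 0.0855, 0.0366]
orientation: [0.135, 3.137, -0.0]
wrist_force: [6.6, 0.3, -5.6]
opening: 0.0001
grip_force: 3.5
q_tool 0.481 r 99.9 normal-offset(face) 8.4 z 36.6
```

View pics/e1.png

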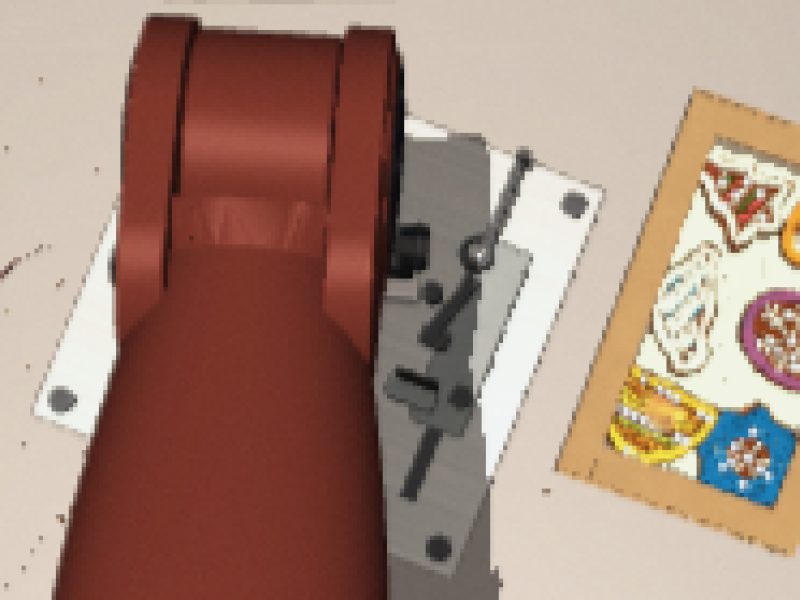

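```bash
cat >> h.py <<'E'
def tail(f=None):
    from rig import imaging
    if f is None: f=imaging.snapshot("top")["frame"]
    g=f[198:212,310:335].astype(float).mean(2); m=(g<90)
    ys,xs=np.nonzero(m); return (xs.mean()+310-.35*0).round(2) if len(xs) else None, (ys.mean()+198).round(2), len(xs)
E
python3 -c "
from h import *
print(tail(np.load('top0.npz')['frame']),tail(np.load('top2.npz')['frame']))"
python3 -m crank '[[2,-0.26,0,0,0,0.02,0],[2,-0.26,0,0,0,0.02,0],[2,-0.26,0,0,0,0.02,0],[2,-0.26,0,0,0,0.02,0],[2,-0.26,0,0,0,0.02,0]]'
python3 -c "
from h import *
from rig import readout
print(pose(readout.read_state()),tail())"
python3 -m crank '[[2,-0.26,0,0,0,0.02,0],[2,-0.26,0,0,0,0.02,0],[0,0,0,0,0,0,0]]'
python3 -c "
from h import *
from rig import readout
print(pose(readout.read_state()),tail())"
python3 -m crank '[[2,-0.26,0,0,0,0.02,0],[0,0,0,0,0,0,0]]'
python3 -c "
from h import *
from rig import readout
print(pose(readout.read_state()),tail())"
```

```text
(np.float64(323.89), np.float64(203.39), 28) (np.float64(324.0), np.float64(204.09), 11)
clock: 6.42
position: [0.5534, 0.0853, 0.0367]
orientation: [0.29, 3.125, -0.0]
wrist_force: [9.5, -0.9, -6.0]
opening: -0.0002
grip_force: 4.7
q_tool 0.580 r 99.9 normal-offset(face) 9.2 z 36.7 (np.float64(322.67), np.float64(203.78), 9)
clock: 6.72
position: [0.5492, 0.0855, 0.0367]
orientation: [0.353, 3.118, -0.001]
wrist_force: [8.1, -1.4, -5.4]
opening: -0.0002
grip_force: 4.1
q_tool 0.621 r 100.0 normal-offset(face) 9.1 z 36.7 (np.float64(321.17), np.float64(204.0), 6)
clock: 6.93
position: [0.5471, 0.0856, 0.0368]
orientation: [0.384, 3.115, -0.001]
wrist_force: [7.6, -1.4, -4.2]
opening: 0.0003
grip_force: 3.7
q_tool 0.641 r 100.0 normal-offset(face) 9.0 z 36.8 (np.float64(321.11), np.float64(204.11), 9)
```

```bash
cat > w.sh <<'E'
python3 -c "
from h import *
from rig import readout
print(pose(readout.read_state()),tail())"
E
python3 -m crank '[[2,-0.26,0,0,0,0.02,0],[0,0,0,0,0,0,0]]' | grep wrist; sh w.sh
python3 -m crank '[[2,-0.26,0,0,0,0.02,0],[0,0,0,0,0,0,0]]' | grep wrist; sh w.sh
python3 -m crank '[[1.5,-0.2,0,0,0,0.015,0],[0,0,0,0,0,0,0]]' | grep wrist; sh w.sh
python3 -m crank '[[1.5,-0.2,0,0,0,0.015,0],[0,0,0,0,0,0,0]]' | grep wrist; sh w.sh
```

```text
wrist_force: [7.4, -2.9, -4.0]
q_tool 0.661 r 100.0 normal-offset(face) 9.0 z 36.8 (np.float64(321.14), np.float64(204.14), 7)
wrist_force: [6.6, -2.2, -4.6]
q_tool 0.681 r 100.1 normal-offset(face) 9.0 z 36.8 (np.float64(320.7), np.float64(203.7), 10)
wrist_force: [7.4, -2.3, -4.5]
q_tool 0.695 r 100.1 normal-offset(face) 9.0 z 36.7 (np.float64(320.7), np.float64(205.7), 10)
wrist_force: [6.8, -2.5, -4.8]
q_tool 0.710 r 100.1 normal-offset(face) 8.9 z 36.8 (np.float64(321.56), np.float64(205.0), 9)
```

Run:
```python
from h import *
from rig import imaging
s=imaging.snapshot("top")
cv2.imwrite("pics/f1.png",cv2.resize(s["frame"][185:285,280:360,::-1],None,fx=6,fy=6,interpolation=3))
```

```text
(no output)
```

View pics/f1.png

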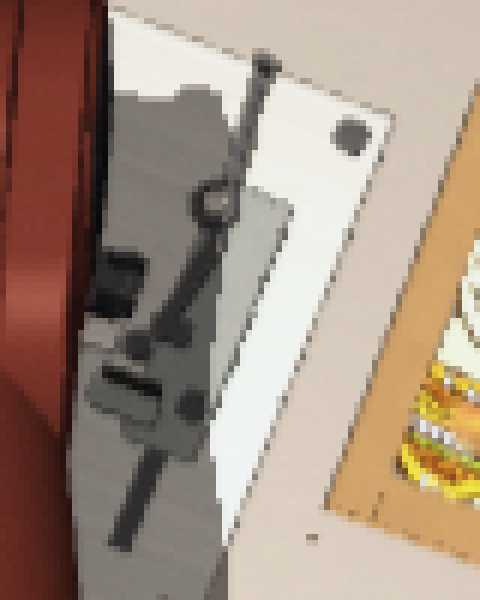

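```bash
cat >> h.py <<'E'
def tail(f=None):
    from rig import imaging
    if f is None: f=imaging.snapshot("top")["frame"]
    g=f[193:201,316:336].astype(float).mean(2); w=np.clip(130-g,0,None)
    return ((w.sum(0)*np.arange(316,336)).sum()/w.sum()).round(2)
E
python3 -c "
from h import *
print(tail(np.load('top0.npz')['frame']),tail(np.load('top2.npz')['frame']),tail())"
for i in 1 2; do :; done
python3 -m crank '[[1,-0.13,0,0,0,0.01,0],[0,0,0,0,0,0,0]]' | grep wrist; sh w.sh
python3 -m crank '[[1,-0.13,0,0,0,0.01,0],[0,0,0,0,0,0,0]]' | grep wrist; sh w.sh
```

```text
326.23 324.24 323.53
wrist_force: [7.7, -3.5, -5.0]
q_tool 0.720 r 100.1 normal-offset(face) 9.1 z 36.8 326.22
wrist_force: [7.9, -3.7, -4.8]
q_tool 0.730 r 100.1 normal-offset(face) 9.1 z 36.8 326.22
```

Run:
```python
from h import *
from rig import imaging
s=imaging.snapshot("top")
cv2.imwrite("pics/f2.png",cv2.resize(s["frame"][185:285,280:360,::-1],None,fx=6,fy=6,interpolation=3))
```

```text
(no output)
```

View pics/f2.png

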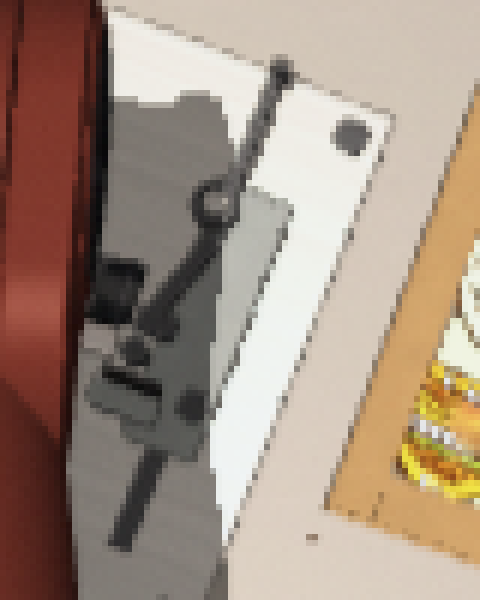

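The pawl is shut: its tail tip is back at (282,70), and the nose (160,325) stands in front of the pin (135,352). Easing forward slowly.

```bash
python3 -m crank '[[-0.5,0.07,0,0,0,-0.005,0],[-0.5,0.07,0,0,0,-0.005,0],[0,0,0,0,0,0,0]]' | grep wrist; sh w.sh
python3 -m crank '[[-0.5,0.07,0,0,0,-0.005,0],[-0.5,0.07,0,0,0,-0.005,0],[0,0,0,0,0,0,0]]' | grep wrist; sh w.sh
python3 -m crank '[[-0.5,0.07,0,0,0,-0.005,0],[-0.5,0.07,0,0,0,-0.005,0],[0,0,0,0,0,0,0]]' | grep wrist; sh w.sh
```

```text
wrist_force: [7.5, -2.9, -4.2]
q_tool 0.719 r 100.1 normal-offset(face) 9.3 z 36.8 326.22
wrist_force: [7.3, -2.2, -4.2]
q_tool 0.709 r 100.1 normal-offset(face) 9.0 z 36.8 326.22
wrist_force: [4.1, -3.1, -0.4]
q_tool 0.699 r 100.1 normal-offset(face) 8.1 z 36.7 326.22
```

Force is falling while the catch stays shut, so it is taking the load. I'll continue slowly.

```bash
python3 -m crank '[[-0.3,0,0,0,0,0,0],[-0.3,0,0,0,0,0,0],[0,0,0,0,0,0,0]]' | grep wrist; sh w.sh
python3 -m crank '[[-0.3,0,0,0,0,0,0],[-0.3,0,0,0,0,0,0],[0,0,0,0,0,0,0]]' | grep wrist; sh w.sh
python3 -m crank '[[-0.4,0,0,0,0,0,0],[-0.4,0,0,0,0,0,0],[0,0,0,0,0,0,0]]' | grep wrist; sh w.sh
python3 -m crank '[[-0.4,0,0,0,0,0,0],[-0.4,0,0,0,0,0,0],[0,0,0,0,0,0,0]]' | grep wrist; sh w.sh
```

```text
wrist_force: [2.4, -3.0, 1.0]
q_tool 0.699 r 99.8 normal-offset(face) 8.1 z 36.4 326.1
wrist_force: [0.5, 0.8, 0.3]
q_tool 0.699 r 99.6 normal-offset(face) 8.1 z 36.0 326.08
wrist_force: [0.2, -0.7, 0.1]
q_tool 0.699 r 99.8 normal-offset(face) 9.2 z 36.1 325.98
wrist_force: [0.0, -0.1, -0.3]
q_tool 0.699 r 99.8 normal-offset(face) 10.2 z 36.3 325.96
```

```bash
python3 -m crank '[[-2,0,0,0,0,0,0],[-4,0,0,0,0,0,0],[-5,0,0,0,0,0,0],[-5,0,0,0,0,0,0],[-3,0,0,0,0,0,0],[0,0,-5,0,0,0,0],[0,0,-15,0,0,0,0],[0,0,-25,0,0,0,0],[0,0,-25,0,0,0,0],[0,0,-25,0,0,0,0],[0,0,-25,0,0,0,0],[0,0,-25,0,0,0,0],[0,30,0,0,0,0,0],[0,30,0,0,0,0,0],[0,30,0,0,0,0,0],[0,30,0,0,0,0,0],[0,30,0,0,0,0,0],[0,0,0,0,0,0,0],[0,0,0,0,0,0,0]]'
python3 - <<'E'
from h import *
from rig import imaging
s=imaging.snapshot("top")
cv2.imwrite("pics/g1.png",cv2.resize(s["frame"][160:300,205:391,::-1],None,fx=4.3,fy=4.2857,interpolation=3))
E
```

```text
clock: 12.12
position: [0.6053, 0.2249, 0.1811]
orientation: [-0.472, -3.105, 0.0]
wrist_force: [0.1, -0.8, 0.2]
opening: -0.0001
grip_force: 0.0
```

View pics/g1.png

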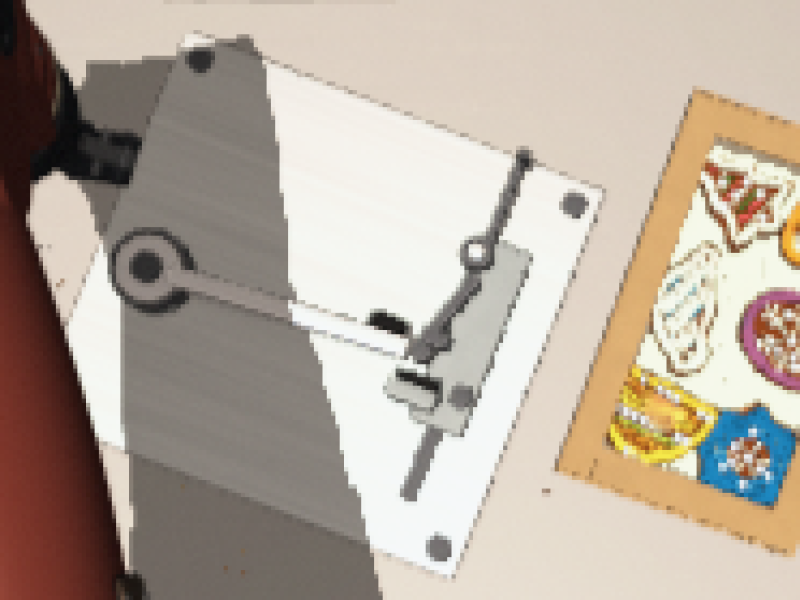

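The arm is drawn back with its pin (418,352) hooked behind the shut pawl, whose tail tip is at its original (524,157). The hand is clear.

```bash
python3 -c "
from rig import job
print(job.hand_in())"
```

```text
the job is handed in; nothing more can be done
None
```

The kicker arm is drawn back to about 0.7 rad and hooked by itself on the shut trip catch, the hand is clear, and the job is handed in at about 12 s; the verdict itself wasn't shown.

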